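# Turn the spice carousel to the green jar and hold it still

## Robot

A 6-joint arm with a two-finger parallel gripper is mounted at the origin on a cart in front of the work surface, level with it; the furniture and walls round the work are solid. World frame = base frame: x ahead of the robot, y to its left, z up, the work surface at z = 0. Lengths are in m, angles in rad, forces in N, time in s.
With the tool pointing down it reaches from about 0.275 to 0.825 m from the base axis. Payload 5.2 kg.
Tool frame: the origin (TCP) lies on the centre line of the jaws, within the pads' length; the fingertips stand 17 mm ahead of it and the grasp point (between the pads) lies 2 mm behind it (env.tip_reach is the distance from the TCP to the fingertips, in m); z points along the fingers, y is the direction in which the jaws open and shut (so a half turn about z gives the same grasp; the last joint's range is limited). The gripper opens to 93 mm and grips with 3 to 60 N. Pads are 15 mm wide; open, the fingers measure 128 mm over their backs; the gripper's body (75 mm by 188 mm) begins 65 mm behind the grasp point.
Start: joints at [-1.44, 0.259, 1.535, -0, 1.348, -0.203], TCP at [0.18, -0.52, 0.236] pointing down, gripper open.
Joint ranges: [-3.14, 3.14], [-0.91, 2.08], [0.19, 2.58], [-1.22, 4.36], [0.22, 2.71], [-3.12, 3.12]. Speed limits (rad/s): [2.57, 2.57, 3.14, 3.14, 3.14, 3.14].

## Interface

Orientations are given as a 3x3 rotation matrix whose columns are the frame's x, y, z axes.
In Python, from plant import env gives the robot as it stands.
- The arm moves only by the tool arm_command, never from a script. Its arguments are lists of equal length, an entry for each row: "delta_pos": the shift along the world's x, y, z in cm, a list of three; "angular": the turn, a rotation vector about the world's x, y, z in rad, a list of three; "grip": the opening, from -1 (shut) to 1 (fully open). A call has 1 to 5 rows; each row shifts and turns the commanded pose from where the row before left it; what a row does not reach is not made up. A row lasts 1/8 s, in which the tool goes at most 62.5 mm and 10.7 degrees, less where a joint would pass 70% of its speed; a pose out of reach is approached as far as the arm can. A call with a gripper value outside its range is refused whole. The fingers move at their own pace and stop on an object; "grip_force" is the grip in N (left out, the last holds). Time passes only in rows, so rows that do not move let the fingers close. It gives the time, the measured TCP pose, the force and the opening at its end, in the units of the state.
- env.get_obs(): the state, without advancing time (a new reading comes with each control period).
- env.snapshot(name): name is "scene" or "top"; returns (picture, depth): 480x640x3 uint8, red, green, blue; 480x640 float32, m along the optical axis (not along the pixel's ray), 0 where there is no reading.
- env.get_calibration(name): a dict with "mtx" (3x3 intrinsics, pixels), "k1" (the pictures are not rectified: a ray, as slopes to the right and down, at radius r is drawn at 1 + k1 r^2 times it, then the intrinsics apply), "camera_from_world" (4x4, takes a point from world to camera coordinates). Camera axes: x right, y up, looking along -z (the intrinsics and any distortion apply to the point x, -y, -z); pixel columns grow to the right and rows downward; lengths in m; the calibration is good to about 2 mm. A picture is of the moment at which its call begins. get_calibration takes no time and is no camera call.
- env.finish_job(): hands the job in, once; it reports no verdict.
The state is a dict: "t": time; "joint_positions": joint angles; "dq": joint speeds; "joint_efforts": joint torques, N m; "tool_pos": TCP position; "orientation": TCP orientation; "force": force on the tool from outside, world axes, zero at the start; "torque": the same for the moment, N m; "finger_gap": finger opening in m.
Only numpy, scipy, OpenCV 4.12 (cv2) and the standard library are available. Lean on these libraries where they do the work, as an engineer would, in place of code of your own. Each camera call takes 0.05 s, during which the arm holds its last target.

## Task

Grip the black knob on top of the spice carousel and turn the carousel, either way round, until the jar with the bright green cap stands right behind the red pointer at the front of the carousel's foot. Then stop and finish while still gripping the knob, holding the carousel still so that someone can take the jar out; do not let go. Keep off the jars, leave them all standing upright in their places, and leave the other things on the worktop alone.

Things in the scene. Friction and masses are not known exactly. Their poses are not given: they have to be found in the camera images.
- foot: fixed dark wooden disc under the carousel, 236 mm across, 13 mm thick; it does not turn. Origin: on the turning axis at worktop height; z up. Its own -x axis points to its front, where a 50 mm wide tongue reaches 155 mm from the axis and carries the pointer, a flat red triangle about 137 mm from the axis. Its front may be up to 0.4 rad off from facing the robot (world -x).
- turntable: light wooden disc, 216 mm across, top 26 mm above the worktop. Origin: on the axis, 15 mm above the worktop; z up. Turns without stops either way; light friction (0.04 N m) keeps it where it is left. Every 60 degrees, at 75 mm radius, a wooden collar and a steel wire ring (49 mm inside, 50 mm up) hold a loose jar. A steel post on the axis carries the black knob. Start yaw arbitrary.
- knob (a point): centre of the round black fluted knob on the axis, above all jars; fixed to the turntable and turns with it. 36 mm across, 41 mm tall; straight grip part 16 mm up and down from this point, which is 174 mm above the worktop (jar tops: 126 to 129 mm). Can be gripped from above across any direction.
- green_jar: the jar to bring to the front: bright green cap and bright green contents; 44 mm across, 100 mm tall, standing loose in one of the turntable's six places. Origin: centre of its underside, 75 mm from the turning axis; z up; its yaw means nothing.
- pink_jar: spice jar with a pink cap; 43 mm across, 100 mm tall, standing loose in one of the turntable's six places. Origin: centre of its underside, 75 mm from the turning axis; z up; its yaw means nothing.
- black_jar: spice jar with a black cap and pale contents; 43 mm across, 103 mm tall, standing loose in one of the turntable's six places. Origin: centre of its underside, 75 mm from the turning axis; z up; its yaw means nothing.
- white_jar: spice jar with a white cap and brownish contents; 43 mm across, 102 mm tall, standing loose in one of the turntable's six places. Origin: centre of its underside, 75 mm from the turning axis; z up; its yaw means nothing.
- yellow_jar: spice jar with a yellow cap; 43 mm across, 102 mm tall, standing loose in one of the turntable's six places. Origin: centre of its underside, 75 mm from the turning axis; z up; its yaw means nothing.
- orange_jar: spice jar with an orange cap and a red label; 45 mm across, 103 mm tall, standing loose in one of the turntable's six places. Origin: centre of its underside, 75 mm from the turning axis; z up; its yaw means nothing.
- lemon: yellow lemon, 72 x 57 x 58 mm, on the chopping board on the right; leave alone. Origin: at its underside.
- garlic: garlic bulb, 53 mm, on the chopping board on the right; leave alone. Origin: at its underside.
- mug: orange mug, 101 mm tall, 78 mm across, on the left; leave alone. Origin: at its underside.
- mug_b: white mug with a teal band, 92 mm tall, 81 mm across, on the left; leave alone. Origin: at its underside.
Things that resemble listed ones, but are neither listed nor needed, are in the scene too. There is more than one size of the orange_jar; the one meant has the size given above.

How it is judged:
By the outcome, as a careful person would: the job done as asked, in the order asked, and still so for the second after the job is handed in, while the arm keeps its last pose, push and grip.
It also fails if it takes over 48 s, if anything falls off the work surface, if the arm or the gripper's body presses on something with over 40 N, if the wrist force passes 120 N, or if a joint passes its speed limit or range.

## Working session

There is one attempt and no reset: what is moved stays moved. The work goes in short steps, Python scripts to look and compute and a tool call to move; the robot and the scene stay as the last step left them, time stands still between calls to the robot, and variables do not carry over. Pictures are saved under pics/ and viewed, and the job is handed in when it is done.

Besides the shell and the picture viewer there is one more tool, called by a JSON object that holds its "fn" and its "kwargs", one argument or row to a line. arm_command: Moves the arm, as the interface text tells. Its arguments: {"type":"object","properties":{"delta_pos":{"type":"array","items":{"type":"array","items":{"type":"number"}}},"angular":{"type":"array","items":{"type":"array","items":{"type":"number"}}},"grip":{"type":"array","items":{"type":"number"}},"grip_force":{"type":"number"}},"required":["delta_pos","angular","grip"]}

```bash
mkdir -p pics; ls; python3 - <<'E'
from plant import env
import cv2,numpy as np
for n in("scene","top"):
    p,d=env.snapshot(n); cv2.imwrite(f"pics/{n}0.png",p[:,:,::-1]); np.savez(f"pics/{n}0.npz",p=p,d=d)
    c=env.get_calibration(n); print(n,c)
print(env.get_obs())
E
```

```text
pics
scene {'mtx': array([[476.86263253,   0.        , 314.35060378],
       [  0.        , 476.86263253, 241.74892593],
       [  0.        ,   0.        ,   1.        ]]), 'k1': -0.06524291440045492, 'camera_from_world': array([[ 0.57388627, -0.81877645, -0.0161146 , -0.30740116],
       [ 0.53025201,  0.35651781,  0.76923849, -0.29468405],
       [-0.62408922, -0.4500002 ,  0.63875853, -1.21754274],
       [ 0.        ,  0.        ,  0.        ,  1.        ]])}
top {'mtx': array([[445.18844281,   0.        , 319.06189372],
       [  0.        , 445.18844281, 239.59990328],
       [  0.        ,   0.        ,   1.        ]]), 'k1': -0.006848786029695843, 'camera_from_world': array([[-1.44392739e-03, -9.99998841e-01, -4.82193569e-04,
        -6.08349702e-02],
       [ 9.88739877e-01, -1.49982428e-03,  1.49636912e-01,
        -4.58426417e-01],
       [-1.49637462e-01, -2.60699174e-04,  9.88740897e-01,
        -1.26458552e+00],
       [ 0.00000000e+00,  0.00000000e+00,  0.00000000e+00,
         1.00000000e+00]])}
{'t': 0.1, 'joint_positions': array([-1.43981023e+00,  2.59256009e-01,  1.53598424e+00, -3.22684946e-05,
        1.34797373e+00, -2.02787238e-01]), 'dq': array([ 1.17685234e-04, -2.05512720e-03, -1.75179567e-03, -5.46878025e-04,
        2.05257766e-05,  1.97265372e-04]), 'joint_efforts': array([ 1.74063447e-03, -4.38208830e+01, -2.84643567e+01,  7.21840630e-02,
        3.62322852e-02, -5.54999963e-05]), 'tool_pos': array([ 0.18014196, -0.51917032,  0.23490415]), 'orientation': array([[ 9.44810579e-01,  3.27617017e-01, -2.42965012e-04],
       [ 3.27616974e-01, -9.44809265e-01,  1.60332252e-03],
       [ 2.95720147e-04, -1.59443554e-03, -9.99998685e-01]]), 'force': array([-0.52827612,  0.46528449,  0.94371212]), 'torque': array([ 0.03956076,  0.00753376, -0.01615688]), 'finger_gap': 0.09339470652864507}
```

View pics/scene0.png

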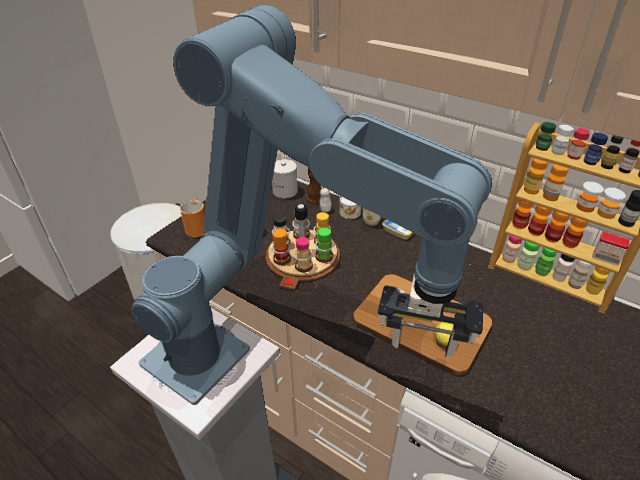

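View pics/top0.png

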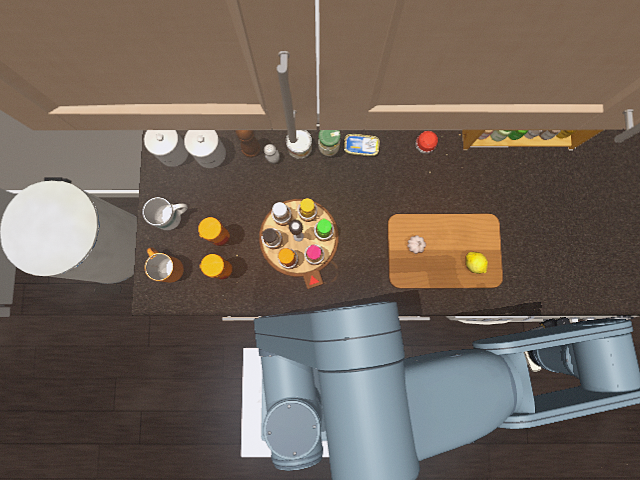

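The scene view shows the carousel at about (303,250), with the green cap at (324,235). In the top view the carousel is at about (298,236), the knob at (296,228), the green cap at (324,227) and the red pointer at (314,281). The only bright green cap on the carousel is the one at (324,227). The green lid at (330,140) and the rack jars are not on it. Next I measure.

```bash
cat > h.py <<'E'
import numpy as np,cv2
from plant import env
def ray(n,uv):
    c=env.get_calibration(n);M=c["mtx"];T=c["camera_from_world"]
    s=cv2.undistortPoints(np.array([[uv]],float),M,np.array([c["k1"],0,0,0,0.]))[0,0]
    R=T[:3,:3];return -R.T@T[:3,3],R.T@np.array([s[0],-s[1],-1.])
def onz(n,uv,z):
    o,d=ray(n,uv);return o+d*(z-o[2])/d[2]
def two(a,b):
    (o1,d1),(o2,d2)=a,b
    s=np.linalg.lstsq(np.c_[d1,-d2],o2-o1,rcond=None)[0]
    p,q=o1+d1*s[0],o2+d2*s[1];return (p+q)/2,np.linalg.norm(p-q)
def blobs(p,lo,hi,roi,amin=15):
    h=cv2.cvtColor(p,cv2.COLOR_RGB2HSV);m=cv2.inRange(h,np.array(lo),np.array(hi))
    x0,y0,x1,y1=roi;k=np.zeros_like(m);k[y0:y1,x0:x1]=m[y0:y1,x0:x1]
    n,l,s,c=cv2.connectedComponentsWithStats(k)
    return [(s[i,4],c[i].round(1),s[i,:4]) for i in range(1,n) if s[i,4]>=amin]
E
python3 - <<'E'
from h import *
t=np.load("pics/top0.npz");s=np.load("pics/scene0.npz")
for n,f,roi in(("top",t,(255,195,345,295)),("scene",s,(260,200,345,292))):
    p=f["p"]
    for nm,lo,hi in(("green",(45,150,60),(75,255,255)),("red",(0,190,120),(6,255,255)),("pink",(155,120,80),(175,255,255)),("yel",(20,180,120),(28,255,255)),("or",(12,180,120),(19,255,255))):
        print(n,nm,blobs(p,lo,hi,roi))
    x0,y0,x1,y1=roi
    cv2.imwrite(f"pics/{n}crop0.png",cv2.resize(p[y0:y1,x0:x1,::-1],None,fx=6,fy=6,interpolation=cv2.INTER_CUBIC)[:600])
E
```

```text
top green [(np.int32(161), array([323.7, 226.2]), array([317, 219,  15,  15], dtype=int32))]
top red []
top pink [(np.int32(155), array([313.5, 251.8]), array([307, 245,  14,  15], dtype=int32))]
top yel [(np.int32(152), array([306.6, 205.4]), array([300, 199,  14,  16], dtype=int32)), (np.int32(156), array([285.6, 255.6]), array([279, 249,  15,  14], dtype=int32))]
top or [(np.int32(29), array([308.3, 213.3]), array([303, 210,  11,   7], dtype=int32)), (np.int32(22), array([287. , 261.4]), array([280, 257,  14,   7], dtype=int32))]
scene green [(np.int32(245), array([323.9, 238.3]), array([318, 228,  13,  21], dtype=int32)), (np.int32(37), array([320.6, 254.3]), array([318, 251,   6,   8], dtype=int32)), (np.int32(26), array([327.5, 254. ]), array([326, 251,   4,   7], dtype=int32))]
scene red [(np.int32(35), array([288.2, 281.9]), array([284, 279,   9,   6], dtype=int32))]
scene pink [(np.int32(141), array([302. , 242.9]), array([296, 237,  13,  13], dtype=int32))]
scene yel [(np.int32(28), array([320.2, 216.3]), array([317, 213,  11,   7], dtype=int32)), (np.int32(15), array([317.3, 226.8]), array([316, 223,   4,   9], dtype=int32))]
scene or [(np.int32(78), array([322.2, 222.7]), array([317, 219,  12,   9], dtype=int32)), (np.int32(241), array([279.6, 238.6]), array([273, 229,  14,  21], dtype=int32))]
```

View pics/topcrop0.png

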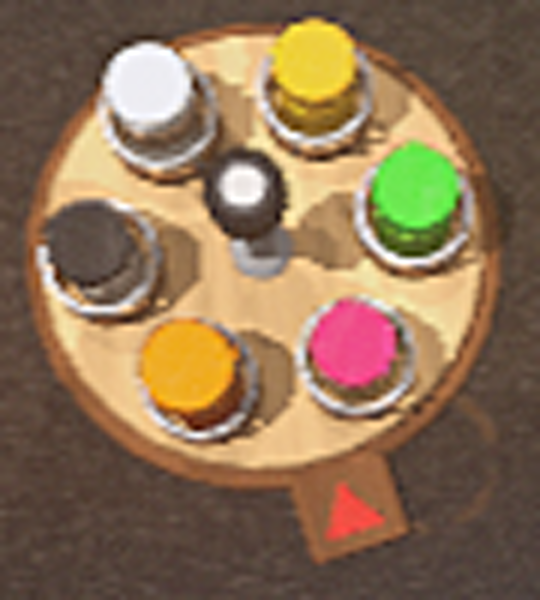

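View pics/scenecrop0.png

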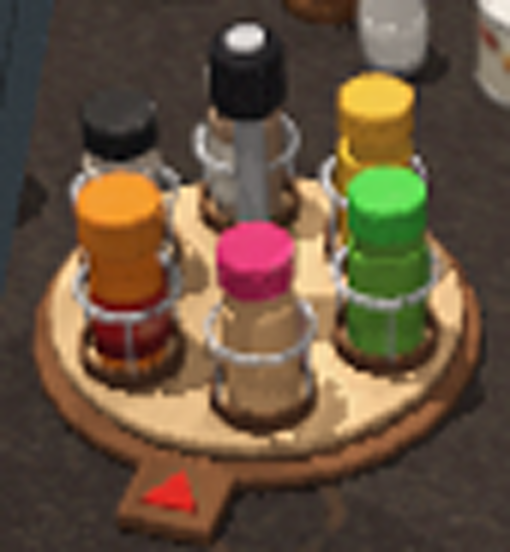

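The enlarged crop confirms it. The green cap on green contents sits at crop (417,185), and the pointer is at crop (353,512).

```bash
python3 - <<'E'
from h import *
t=np.load("pics/top0.npz");s=np.load("pics/scene0.npz")
for lo,hi in(((0,150,120),(8,255,255)),((172,150,120),(180,255,255))):print(blobs(t["p"],lo,hi,(255,195,345,295),5))
C=lambda x,y:(255+(x+.5)/6-.5,195+(y+.5)/6-.5)
caps=dict(white=(148,80,.128),yellow=(313,58,.128),green=(416,185,.126),pink=(352,340,.126),orange=(188,371,.129),black=(92,240,.129))
P={k:onz("top",C(x,y),z)[:2] for k,(x,y,z) in caps.items()}
A=np.array(list(P.values()));
M=np.c_[2*A,np.ones(6)];r=np.linalg.lstsq(M,(A**2).sum(1),rcond=None)[0]
print("circle",r[:2],np.sqrt(r[2]+r[:2]@r[:2]),"mean",A.mean(0))
ax=r[:2]
for k in P:
    v=P[k]-ax;print(k,P[k].round(4),np.hypot(*v).round(4),np.degrees(np.arctan2(v[1],v[0])).round(1))
print("knob top",onz("top",C(241,185),.1945), "2view",two(ray("top",C(241,185)),ray("scene",(260+245/6,200+38/6))))
pt=onz("top",C(353,512),.0135)[:2];pt2=onz("scene",(288.2,281.9),.0135)[:2]
for q in(pt,pt2):
    v=q-ax;print("ptr",q,np.hypot(*v),np.degrees(np.arctan2(v[1],v[0])))
E
```

```text
[(np.int32(57), array([312.9, 280.3]), array([309, 275,  10,  10], dtype=int32))]
[]
circle [ 4.71551502e-01 -2.07874930e-04] 0.07567669109324199 mean [ 4.71132491e-01 -3.62968567e-04]
white [0.532  0.0472] 0.0768 38.1
yellow [ 0.5421 -0.028 ] 0.0759 -21.5
green [ 0.4835 -0.0748] 0.0756 -80.9
pink [ 0.4127 -0.0458] 0.0744 -142.2
orange [0.3984 0.0276] 0.0782 159.2
black [0.458  0.0715] 0.073 100.7
knob top [0.47103529 0.00079934 0.1945    ] 2view (array([0.47197497, 0.0004912 , 0.19165209]), np.float64(0.001245526458439716))
ptr [ 0.3422358  -0.04481915] 0.13679443644321024 -160.9666117728252
ptr [ 0.34160812 -0.04223231] 0.13656989219347831 -162.0784959389576
```

Axis about (0.471, 0.000), radius 75.7 mm against 75 expected, pointer radius 136.8 against 137, so the measurements check out. Green is at about -81° and the pointer at about -161°, so the turn is about -80°. I now lift and go above the knob.

{"fn": "arm_command", "kwargs": {
  "delta_pos": [
    [1.5,2.7,1.5],
    [2.5,4.5,1],
    [2.5,4.5,1],
    [2.5,4.5,0.5],
    [2.5,4.5,0.5]
  ],
  "angular": [
    [0,0,0.05],
    [0,0,0.05],
    [0,0,0.05],
    [0,0,0.05],
    [0,0,0.05]
  ],
  "grip": [1,1,1,1,1],
  "grip_force": 25
}}

```text
t: 0.72
tool_pos: [0.2956, -0.3109, 0.2806]
orientation: [[0.834, 0.552, -0.0], [0.552, -0.834, 0.0], [0.0, -0.0, -1.0]]
force: [0.8, -0.8, 0.1]
finger_gap: 0.093
```

{"fn": "arm_command", "kwargs": {
  "delta_pos": [
    [2.5,4.5,0],
    [2.5,4.5,0],
    [2.5,4.5,0],
    [2.5,4.5,0],
    [2.5,4.5,0]
  ],
  "angular": [
    [0,0,0.05],
    [0,0,0.05],
    [0,0,0.05],
    [0,0,0.05],
    [0,0,0.05]
  ],
  "grip": [1,1,1,1,1]
}}

```text
t: 1.35
tool_pos: [0.4206, -0.086, 0.2805]
orientation: [[0.671, 0.742, -0.0], [0.742, -0.671, -0.0], [-0.0, -0.0, -1.0]]
force: [0.4, 0.5, 0.4]
finger_gap: 0.0928
```

```bash
python3 - <<'E'
from h import *
o=env.get_obs();print(o["t"],o["joint_positions"].round(3),o["tool_pos"],o["orientation"].round(3))
E
```

```text
1.35 [-0.463  0.006  1.721 -0.     1.415  0.273] [ 0.42061712 -0.08596232  0.28051163] [[ 0.671  0.742 -0.   ]
 [ 0.742 -0.671 -0.   ]
 [-0.    -0.    -1.   ]]
```

{"fn": "arm_command", "kwargs": {
  "delta_pos": [
    [2.5,4.3,0],
    [2.55,4.3,0],
    [0,0,0],
    [0,0,0]
  ],
  "angular": [
    [0,0,0],
    [0,0,0],
    [0,0,0],
    [0,0,0]
  ],
  "grip": [1,1,1,1]
}}

```text
t: 1.85
tool_pos: [0.4702, -0.0018, 0.2802]
orientation: [[0.671, 0.741, -0.001], [0.741, -0.671, -0.0], [-0.001, -0.001, -1.0]]
force: [0.4, 0.2, -0.5]
finger_gap: 0.0929
```

```bash
python3 - <<'E'
from h import *
o=env.get_obs();print(o["t"],o["joint_positions"].round(3),o["tool_pos"])
for n in("scene","top"):
    p,d=env.snapshot(n); cv2.imwrite(f"pics/{n}1.png",p[:,:,::-1])
E
```

```text
1.85 [-2.410e-01  8.500e-02  1.638e+00 -1.000e-03  1.420e+00  4.950e-01] [ 0.47024157 -0.00177334  0.28021525]
```

View pics/scene1.png

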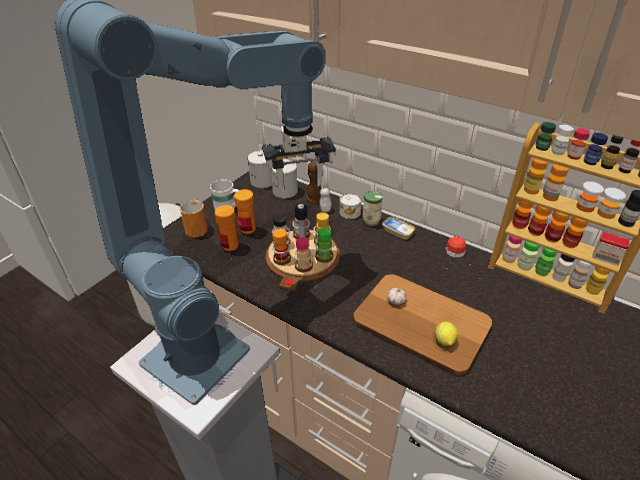

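View pics/top1.png

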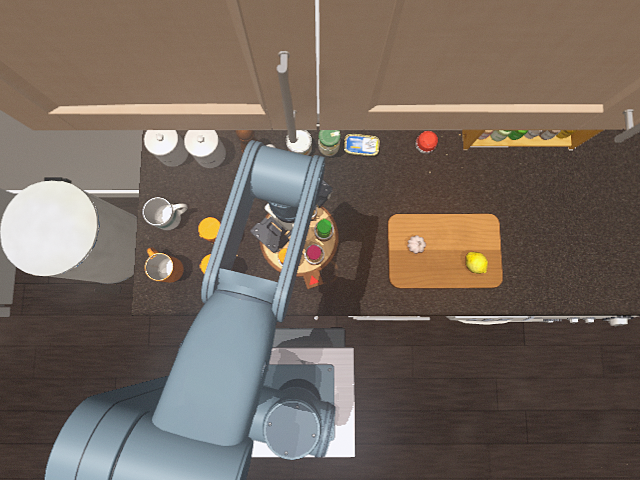

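The gripper hangs over the knob (scene about (300,160), knob at (301,210)), and nothing is in the way. Lowering now.

{"fn": "arm_command", "kwargs": {
  "delta_pos": [
    [0.1,0.15,-3],
    [0,0,-3],
    [0,0,-2.5],
    [0,0,-2.3],
    [0,0,0]
  ],
  "angular": [
    [0,0,0],
    [0,0,0],
    [0,0,0],
    [0,0,0],
    [0,0,0]
  ],
  "grip": [1,1,1,1,1]
}}

```text
t: 2.58
tool_pos: [0.4701, -0.0011, 0.1714]
orientation: [[0.674, 0.739, -0.004], [0.739, -0.674, 0.001], [-0.002, -0.003, -1.0]]
force: [0.6, -0.4, 0.7]
finger_gap: 0.0929
```

{"fn": "arm_command", "kwargs": {
  "delta_pos": [
    [0,0,0],
    [0,0,0],
    [0,0,0],
    [0,0,0],
    [0,0,0]
  ],
  "angular": [
    [0,0,0],
    [0,0,0],
    [0,0,0],
    [0,0,0],
    [0,0,0]
  ],
  "grip": [0.2,-0.1,-0.4,-1,-1]
}}

```text
t: 3.2
tool_pos: [0.4718, -0.0001, 0.1728]
orientation: [[0.672, 0.741, 0.0], [0.741, -0.672, -0.0], [0.0, 0.0, -1.0]]
force: [0.8, -0.2, -0.1]
finger_gap: 0.0476
```

{"fn": "arm_command", "kwargs": {
  "delta_pos": [
    [0,0,0],
    [0,0,0],
    [0,0,0],
    [0,0,0]
  ],
  "angular": [
    [0,0,0],
    [0,0,0],
    [0,0,0],
    [0,0,0]
  ],
  "grip": [-1,-1,-1,-1]
}}

```text
t: 3.7
tool_pos: [0.4716, 0.0, 0.1727]
orientation: [[0.672, 0.74, -0.0], [0.74, -0.672, 0.0], [0.0, -0.0, -1.0]]
force: [-1.3, 1.6, 1.8]
finger_gap: 0.0353
```

The gap is 35.3 mm on a 36 mm knob with small forces, so the knob is gripped and centred. Turning clockwise, gently.

{"fn": "arm_command", "kwargs": {
  "delta_pos": [
    [0,0,0],
    [0,0,0],
    [0,0,0],
    [0,0,0],
    [0,0,0]
  ],
  "angular": [
    [0,0,-0.03],
    [0,0,-0.06],
    [0,0,-0.08],
    [0,0,-0.08],
    [0,0,-0.08]
  ],
  "grip": [-1,-1,-1,-1,-1]
}}

```text
t: 4.32
tool_pos: [0.4715, 0.0001, 0.1726]
orientation: [[0.878, 0.479, -0.0], [0.479, -0.878, 0.0], [-0.0, -0.001, -1.0]]
force: [-2.0, 2.0, 2.3]
finger_gap: 0.0353
```

{"fn": "arm_command", "kwargs": {
  "delta_pos": [
    [0,0,0],
    [0,0,0],
    [0,0,0],
    [0,0,0],
    [0,0,0]
  ],
  "angular": [
    [0,0,-0.08],
    [0,0,-0.08],
    [0,0,-0.08],
    [0,0,-0.08],
    [0,0,-0.08]
  ],
  "grip": [-1,-1,-1,-1,-1]
}}

```text
t: 4.95
tool_pos: [0.4715, 0.0002, 0.1726]
orientation: [[0.995, 0.1, -0.0], [0.1, -0.995, 0.001], [-0.0, -0.001, -1.0]]
force: [-1.8, 2.7, 2.1]
finger_gap: 0.0356
```

{"fn": "arm_command", "kwargs": {
  "delta_pos": [
    [0,0,0],
    [0,0,0],
    [0,0,0],
    [0,0,0],
    [0,0,0]
  ],
  "angular": [
    [0,0,-0.08],
    [0,0,-0.08],
    [0,0,-0.08],
    [0,0,-0.08],
    [0,0,-0.08]
  ],
  "grip": [-1,-1,-1,-1,-1]
}}

```text
t: 5.58
tool_pos: [0.4714, 0.0004, 0.1726]
orientation: [[0.955, -0.295, -0.001], [-0.295, -0.955, 0.001], [-0.001, -0.001, -1.0]]
force: [-1.0, 3.4, 2.3]
finger_gap: 0.0352
```

{"fn": "arm_command", "kwargs": {
  "delta_pos": [
    [0,0,0],
    [0,0,0],
    [0,0,0],
    [0,0,0],
    [0,0,0]
  ],
  "angular": [
    [0,0,-0.08],
    [0,0,-0.08],
    [0,0,-0.06],
    [0,0,-0.04],
    [0,0,0]
  ],
  "grip": [-1,-1,-1,-1,-1]
}}

```text
t: 6.2
tool_pos: [0.4715, 0.0004, 0.1726]
orientation: [[0.849, -0.528, -0.0], [-0.528, -0.849, 0.001], [-0.001, -0.001, -1.0]]
force: [-1.1, 4.2, 3.4]
finger_gap: 0.0355
```

```bash
python3 - <<'E'
from h import *
o=env.get_obs();R=o["orientation"];print(o["t"],o["joint_positions"].round(3),o["tool_pos"],np.degrees(np.arctan2(R[1,0],R[0,0])),o["force"],o["torque"],o["finger_gap"])
for n,roi in(("top",(255,195,345,295)),("scene",(260,200,345,292))):
    p,d=env.snapshot(n); np.savez(f"pics/{n}2.npz",p=p,d=d)
    x0,y0,x1,y1=roi
    cv2.imwrite(f"pics/{n}crop2.png",cv2.resize(p[y0:y1,x0:x1,::-1],None,fx=6,fy=6,interpolation=cv2.INTER_CUBIC))
    print(n,blobs(p,(45,150,50),(75,255,255),roi))
E
```

```text
6.2 [-2.370e-01  1.730e-01  1.809e+00  1.000e-03  1.160e+00  1.890e+00] [4.71498542e-01 4.48168004e-04 1.72645532e-01] -31.897797677088576 [-1.08264411  4.15832845  3.42873367] [ 0.79605264  0.31619152 -0.02421065] 0.03549441946604386
top [(np.int32(74), array([307.5, 257. ]), array([302, 250,  12,  13], dtype=int32))]
scene [(np.int32(235), array([294. , 246.7]), array([288, 236,  14,  22], dtype=int32)), (np.int32(40), array([292.4, 264.1]), array([289, 260,  11,   8], dtype=int32))]
```

View pics/topcrop2.png

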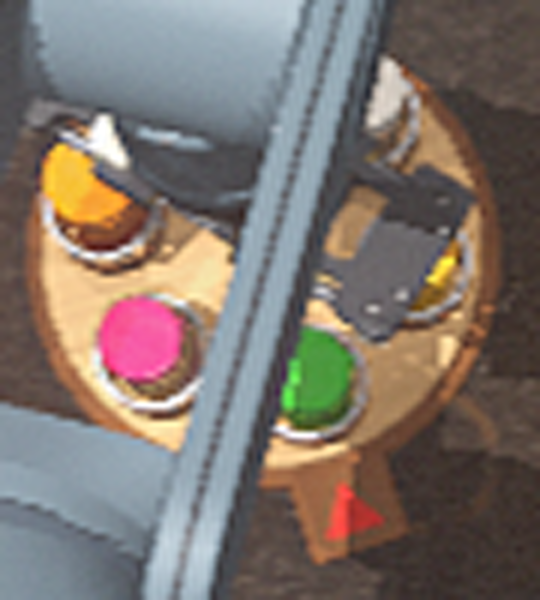

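View pics/scenecrop2.png

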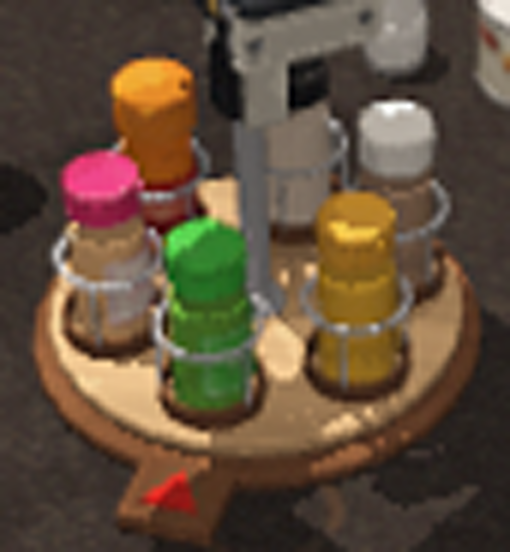

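The green jar is now at the front: top crop about (310,370), scene crop cap about (207,243), just behind the pointer. All six jars stand. Checking the angle from several caps.

```bash
python3 - <<'E'
from h import *
ax=np.array([.4715,.0001])
C=lambda x,y:(255+(x+.5)/6-.5,195+(y+.5)/6-.5)
S=lambda x,y:(260+(x+.5)/6-.5,200+(y+.5)/6-.5)
def a(n,uv,z,off=0):
    v=onz(n,uv,z)[:2]-ax;print(n,off,np.hypot(*v).round(4),((np.degrees(np.arctan2(v[1],v[0]))+off+180)%360-180).round(1))
print("pointer");a("top",C(353,512),.0135);a("scene",S(174,493),.0135)
print("tongue end mid (top)");a("top",C((320+410)/2,(563+530)/2),.013)
print("green after (est. from green, pink, others)")
a("top",C(310,370),.126);a("top",C(142,338),.126,60)
a("scene",S(208,240),.126);a("scene",S(101,176),.126,60);a("scene",S(357,213),.128,-60);a("scene",S(398,122),.128,-120);a("scene",S(154,82),.129,120)
print("scene before green");a("scene",S(389,188),.126);a("scene",S(256,244),.126,60);a("scene",S(121,192),.129,120)
a("scene",S(376,94),.128,-60)
E
```

```text
pointer
top 0 0.1368 -160.8
scene 0 0.1357 -161.6
tongue end mid (top)
top 0 0.1546 -160.8
green after (est. from green, pink, others)
top 0 0.0772 -159.5
top 60 0.0755 -160.1
scene 0 0.0742 -159.9
scene 60 0.0766 -159.3
scene -60 0.0761 -161.1
scene -120 0.0761 -161.5
scene 120 0.0736 -161.3
scene before green
scene 0 0.0762 -80.8
scene 60 0.0753 -81.9
scene 120 0.0731 -84.1
scene -60 0.0757 -81.6
```

Green is at about -160.4° (six caps) and the pointer at about -161.1°. One small trim, then settle.

{"fn": "arm_command", "kwargs": {
  "delta_pos": [
    [0,0,0],
    [0,0,0],
    [0,0,0],
    [0,0,0],
    [0,0,0]
  ],
  "angular": [
    [0,0,-0.015],
    [0,0,0],
    [0,0,0],
    [0,0,0],
    [0,0,0]
  ],
  "grip": [-1,-1,-1,-1,-1]
}}

```text
t: 6.92
tool_pos: [0.4715, 0.0004, 0.1726]
orientation: [[0.841, -0.54, -0.0], [-0.54, -0.841, 0.001], [-0.001, -0.001, -1.0]]
force: [-2.8, 5.1, 2.5]
finger_gap: 0.0353
```

```bash
python3 - <<'E'
from h import *
o=env.get_obs();R=o["orientation"];print(o["t"],o["tool_pos"],np.degrees(np.arctan2(R[1,0],R[0,0])),o["force"],o["finger_gap"],abs(o["dq"]).max())
p,d=env.snapshot("scene");print(blobs(p,(45,150,50),(75,255,255),(260,200,345,292)))
cv2.imwrite("pics/scene3.png",cv2.resize(p[150:310,200:400,::-1],None,fx=3.7,fy=3.7,interpolation=cv2.INTER_CUBIC))
E
```

```text
6.925 [4.71500791e-01 4.43582791e-04 1.72626340e-01] -32.70945487479477 [-2.80536102  5.08900249  2.54450267] 0.03526423973267536 0.002859140864762781
[(np.int32(245), array([293.5, 246.7]), array([287, 236,  14,  22], dtype=int32)), (np.int32(35), array([292.1, 264.1]), array([289, 260,  11,   8], dtype=int32))]
```

View pics/scene3.png

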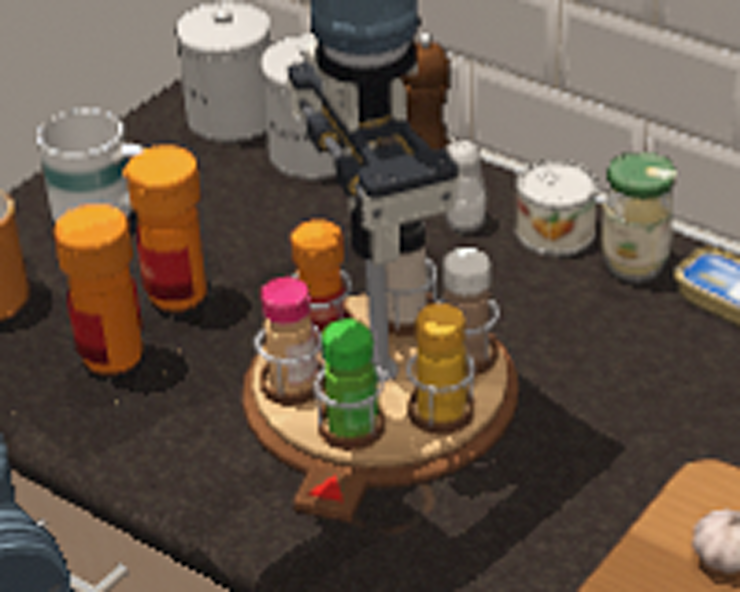

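The green jar, at (348,380) in the enlarged crop, stands behind the pointer at (327,489). The jars are upright, the knob is gripped and the arm is at rest.

```bash
python3 -c "
from plant import env
print(env.finish_job())"
```

```text
the job is handed in; nothing more can be done
None
```

I gripped the knob from above at 25 N, turned the carousel about 80.5° clockwise, and handed the job in at about 7 s with the knob still held.

- **Alignment:** before a last 0.8° trim, the six jar caps put the green jar at about -160.4°. The pointer is at about -161.1°, so the jar should now stand within about 1° of it. I did not recompute the angle after the trim, but the last picture shows the jar behind the pointer. Single cap readings differed by about 2°, and the two camera views of the pointer by about 1°.
- **Grip and forces:** the finger gap was 35.3 mm on the 36 mm knob. The force stayed under about 7 N, and the arm was at rest at the end.
- **Other things:** all six jars stood upright in their rings. The arm stayed clear of everything else, and what the last picture shows was undisturbed. The lemon was outside that crop.

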